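# Carry the caddy of amber jars to the dispensary balance

## Task

For the weight check, pick up the open blue-handled caddy that holds the two amber jars by its handle and carry it level to the balance, keeping both loose jars inside. Lower it gently onto the middle of the steel pan, with its handle along the pan's long side, and let go. The green-handled caddy is another order and does not belong on the balance.

Things in the scene. Friction and masses are not known exactly. Their poses are not given: they have to be found in the camera images.
- caddy: Open cream caddy, blue handle, 0.25 kg. Tray 120 mm (x) by 100 mm (y); walls 26 high, 4 thick; floor 4 thick. Blue grip bar along its x over the middle: 110 long, 12 thick (y), 58 to 88 mm above the underside, on two end posts; open slot below; a 26 mm high divider under it. Beside the bar nothing is higher than 34 mm. Origin: centre of underside, z up. A like caddy with a green handle stands near.
- balance: White balance fixed to the counter. Flat bare steel pan 160 mm long (x) by 140 wide (y), its top 60 mm above the origin. Origin: on the counter right below the pan's middle, z up. The housing (180 wide, top at 46 mm) runs from 90 mm in +x to 156 mm in -x. The pan does not move. It may stand anywhere in the row with the two caddies, the green-handled one perhaps between.
- jar_a: Ointment jar, amber glass, white lid: a closed cylinder 36 mm in diameter, 30 mm high, 60 g, standing loose in the blue-handled caddy's +y trough, free to slide. Origin: centre of its underside.
- jar_b: A second jar like jar_a, standing loose in the caddy's -y trough. Origin: centre of its underside. (Two stock bottles up to 100 mm tall stand beyond the row, away from the robot.)
Things that resemble listed ones, but are neither listed nor needed, are in the scene too. Leave any yellow look-alike of the jar_b alone.

How it is judged:
By the outcome, as a careful person would: the job done as asked, in the order asked, and still so for the second after the job is handed in, with the robot touching nothing.
It also fails if it takes over 45 s, if anything falls off the work surface, if the arm or the gripper's body presses on something with over 40 N, if the wrist force passes 120 N, or if a joint passes its speed limit or range.

## Robot

A 6-joint arm with a two-finger parallel gripper is mounted at the origin on the work surface. World frame = base frame: x ahead of the robot, y to its left, z up, the work surface at z = 0. Lengths are in mm, angles in degrees, forces in N, time in s.
With the tool pointing down it reaches from about 350 to 850 mm from the base axis. Payload 8.1 kg.
Tool frame: the origin (TCP) lies midway between the tips of the shut fingers; the grasp point (between the pads) lies 19 mm behind it; z points along the fingers, y is the line along which they close (so a half turn about z gives the same grasp; the last joint's range is limited). The gripper opens to 85 mm and grips with 20 to 120 N. Pads are 22 mm wide; open, the fingers measure 114 mm over their backs; the gripper's body (76 mm by 85 mm) begins 54 mm behind the grasp point. The pads swing forward as they close: fully open they stand 13 mm farther back than shut.
Start: joints at [-74.106, 7.471, 85.268, -0, 87.261, -4.893], TCP at [212.956, -560.941, 231.292] pointing down, gripper open.
Joint ranges: [-169.43, 169.43], [-51.17, 129.36], [1.28, 143.12], [-76.62, 256.62], [0, 156.53], [-152.29, 152.29]. Speed limits (degrees/s): [136.94, 136.94, 159.86, 180, 180, 180].

## Interface

Orientations are given as [roll, pitch, yaw] about the fixed x, y, z axes, in that order (R = Rz(yaw) Ry(pitch) Rx(roll)).
In Python, from bench import r gives the robot as it stands. The module is installed in compiled form; this text tells all that it offers.
- The arm moves only by the tool jog_arm, never from a script. Its argument "rows" is a list of rows, each a list of 2 entries, a list of its own where there are three numbers: the shift along the tool's x, y, z in mm, then the turn, a rotation vector about the tool's x, y, z in rad. A call has 1 to 10 rows; each row is the pose to reach, as a shift and turn from the pose commanded when the call began, along the tool's axes at that moment; what a row does not reach only later rows make up. A row lasts 1/10 s, in which the tool goes at most 50 mm and 8.59 degrees, less where a joint would pass 70% of its speed; a pose out of reach is approached as far as the arm can. A call with a gripper value outside its range is refused whole. "grip" is the finger opening in mm, from 0 to 85.4, set as the call begins (left out, the last holds). The fingers move at their own pace and stop on an object; "force" is the grip in N (left out, the last holds). Time passes only in rows, so rows that repeat a pose let the fingers close. It gives the time, the measured TCP pose, the force, the opening and the grip force at its end, in the units of the state.
- r.sense(): the state, without advancing time (a new reading comes with each control period).
- r.snapshot(name): name is "scene" or "top"; returns (picture, depth): 480x640x3 uint8, blue, green, red; 480x640 float32, mm along the optical axis (not along the pixel's ray), 0 where there is no reading.
- r.camera_params(name): a dict with "fx", "fy", "cx", "cy" (pixels), "pose" (4x4, takes a point from camera to world coordinates). Camera axes: x right, y down, z forward; pixel columns grow to the right and rows downward; lengths in mm; the calibration is good to about 2 mm. A picture is of the moment at which its call begins. camera_params takes no time and is no camera call.
- r.hand_in(): hands the job in; it is judged then, once.
The state is a dict: "time": time; "joint_pos": joint angles; "qd": joint speeds; "joint_efforts": joint torques, N m; "tool_pos": TCP position; "tcp_rot": TCP orientation; "ft_force": force on the tool from outside, world axes, zero at the start; "wrist_torque": the same for the moment, N m; "finger_gap": finger opening in mm; "grip_force": force on a finger pad.
Only numpy, scipy, OpenCV 4.12 (cv2) and the standard library are available. Lean on these libraries where they do the work, as an engineer would, in place of code of your own. Each camera call takes 0.05 s, during which the arm holds its last target. There are 200 camera calls.

## Working session

There is one attempt and no reset: what is moved stays moved. The work goes in short steps, Python scripts to look and compute and a tool call to move; the robot and the scene stay as the last step left them, time stands still between calls to the robot, and variables do not carry over. Pictures are saved under pics/ and viewed, at most 10 in all, crops included, and the job is handed in when it is done.

Besides the shell and the picture viewer there is one more tool, called by a JSON object that holds its "fn" and its "kwargs". jog_arm: Moves the arm, as the interface text tells. Its arguments: {"type":"object","properties":{"rows":{"type":"array"},"grip":{"type":"number"},"force":{"type":"number"}},"required":["rows"]}

```bash
mkdir -p pics; python3 - <<'E'
from bench import r
import cv2,numpy as np
for n in("scene","top"):
    p,d=r.snapshot(n);cv2.imwrite(f"pics/{n}0.png",p);np.savez(f"{n}0.npz",p=p,d=d);c=r.camera_params(n);print(n,c["fx"],c["fy"],c["cx"],c["cy"],np.round(c["pose"],3).tolist())
s=r.sense();print(s)
E
```

```text
scene 569.1284679691286 569.1284679691286 320.5691621451888 238.318000583289 [[-0.093, 0.752, -0.652, 1088.843], [0.996, 0.077, -0.053, 71.977], [0.01, -0.654, -0.756, 721.08], [0.0, 0.0, 0.0, 1.0]]
top 530.8385738126842 530.8385738126842 318.2686673329812 242.46052836896536 [[-0.011, -0.993, 0.115, 397.227], [-1.0, 0.011, -0.007, 3.029], [0.006, -0.115, -0.993, 929.728], [0.0, 0.0, 0.0, 1.0]]
{'time': 0.1, 'joint_pos': array([-7.41056904e+01,  7.51110761e+00,  8.53224456e+01,  3.72674383e-04,
        8.72600678e+01, -4.89375847e+00]), 'qd': array([-0.04611457, -0.18554707, -0.05043325,  0.0890769 , -0.00689472,
        0.03056825]), 'joint_efforts': array([ 1.42979279e-03, -5.70954537e+01, -5.01940084e+01, -2.57657875e-04,
        8.24269286e-03,  4.55265479e-05]), 'tool_pos': array([ 212.83191248, -560.47099734,  230.35160321]), 'tcp_rot': array([-1.79906752e+02, -8.35751451e-03,  2.07880432e+01]), 'ft_force': array([-1.20837156,  0.22903541, -0.34153568]), 'wrist_torque': array([ 0.02417368, -0.01246639,  0.0270006 ]), 'grip_force': 0.0, 'finger_gap': 85.53171638257187}
```

View pics/top0.png

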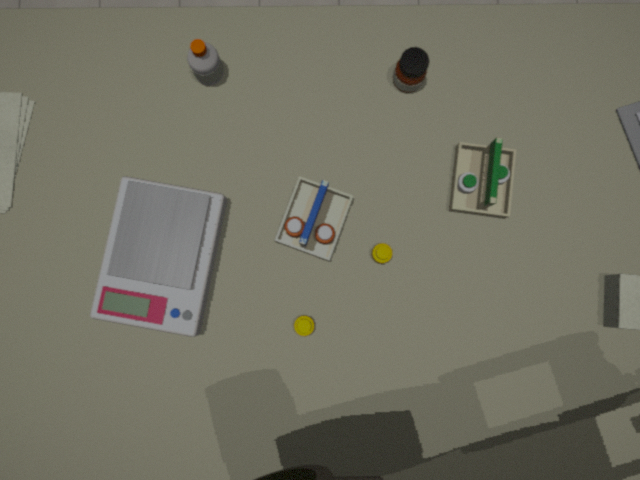

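View pics/scene0.png

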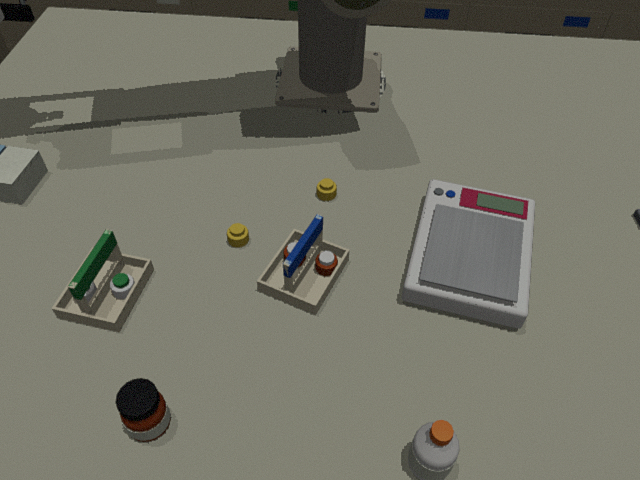

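Top view: the blue-handled caddy is at (315,218) with two amber jars with white lids at (294,227) and (325,233). The green-handled one is at (484,180), with green/white jars. The balance pan is at (160,235). Yellow decoys stand at (382,253) and (304,325). The blue one fits the description, so I'll measure it and confirm in a crop.

```bash
cat >h.py <<'E'
import cv2,numpy as np
from bench import r
def ray(n,px,z):
    c=r.camera_params(n);T=np.array(c["pose"]);px=np.atleast_2d(px).astype(float)
    v=np.c_[(px[:,0]-c["cx"])/c["fx"],(px[:,1]-c["cy"])/c["fy"],np.ones(len(px))]@T[:3,:3].T
    return T[:3,3]+v*((z-T[2,3])/v[:,2])[:,None]
def cloud(n,d):
    c=r.camera_params(n);T=np.array(c["pose"]);v,u=np.mgrid[:480,:640]
    return np.stack([(u-c["cx"])/c["fx"]*d,(v-c["cy"])/c["fy"]*d,d],-1)@T[:3,:3].T+T[:3,3]
def blue(p):
    h=cv2.cvtColor(p,cv2.COLOR_BGR2HSV);return cv2.inRange(h,(105,120,50),(125,255,255))>0
def rect(P):
    (c,s,a)=cv2.minAreaRect(P[:,:2].astype(np.float32))
    if s[0]<s[1]: s=s[::-1];a+=90
    return np.round(c,1),np.round(s,1),round((a+90)%180-90,1)
E
python3 - <<'E'
from h import *
for n in("top","scene"):
    f=np.load(n+"0.npz");p,d=f["p"],f["d"];W=cloud(n,d);ok=d>0
    m=blue(p)&ok;k,l,st,_=cv2.connectedComponentsWithStats(m.astype(np.uint8));i=1+np.argmax(st[1:,4]);m=l==i
    Q=W[m];Q=Q[np.abs(Q[:,2]-88)<6];print(n,"bar",st[i],np.median(W[m][:,2]),np.percentile(Q[:,2],[5,50,95]),rect(Q))
    g=ok&(np.abs(W[...,2]-60)<5)
    h=cv2.cvtColor(p,cv2.COLOR_BGR2HSV); g&=(h[...,2]<190)&(h[...,1]<40)&(W[...,1]>120)
    g=cv2.morphologyEx(g.astype(np.uint8),cv2.MORPH_OPEN,np.ones((5,5)))
    k,l,st,_=cv2.connectedComponentsWithStats(g);i=1+np.argmax(st[1:,4]);Q=W[l==i];print("pan",st[i],np.median(Q[:,2]),rect(Q))
    hb=ok&(W[...,2]>38)&(W[...,2]<54)&(W[...,1]>120);k,l,st,_=cv2.connectedComponentsWithStats(hb.astype(np.uint8));i=1+np.argmax(st[1:,4]);Q=W[l==i];print("housing",rect(Q))
    w=ok&(W[...,2]>15)&(np.hypot(W[...,0]-rect(W[m])[0][0],W[...,1]-rect(W[m])[0][1])<95)
    k,l,st,_=cv2.connectedComponentsWithStats(w.astype(np.uint8));i=1+np.argmax(st[1:,4]);Q=W[l==i];print("caddy",rect(Q))
    if n=="top":
        # bar ends by ray at z=88
        c=cv2.resize(p[150:290,240:420],None,fx=4,fy=4,interpolation=cv2.INTER_CUBIC);cv2.imwrite("pics/crop.png",c)
E
```

```text
top bar [301 185  26  54 364] 87.82819248518581 [85.33580861 87.82819249 90.13295363] (array([544.3,   3.8]), array([90.5, 11.3]), -21.7)
pan [ 108  181  102  108 8055] 59.62744375119587 (array([514.6, 260.2]), array([160.4, 141.1]), -10.7)
housing (array([482.1, 266. ]), array([245.2, 180.7]), -10.9)
caddy (array([545.2,   3.8]), array([120.5, 100.2]), -20.9)
scene bar [286 217  37  61 653] 86.16710465527831 [84.16345405 87.29212458 89.24089075] (array([547.6,   2.3]), array([108.7,  12.1]), -21.1)
pan [ 420  205  104   97 7505] 59.43994169764062 (array([516.4, 258.3]), array([165.9, 140.1]), -11.0)
housing (array([484.9, 264.5]), array([248.7, 180.2]), -11.0)
caddy (array([546. ,   1.7]), array([123.6, 102.3]), -21.0)
```

View pics/crop.png

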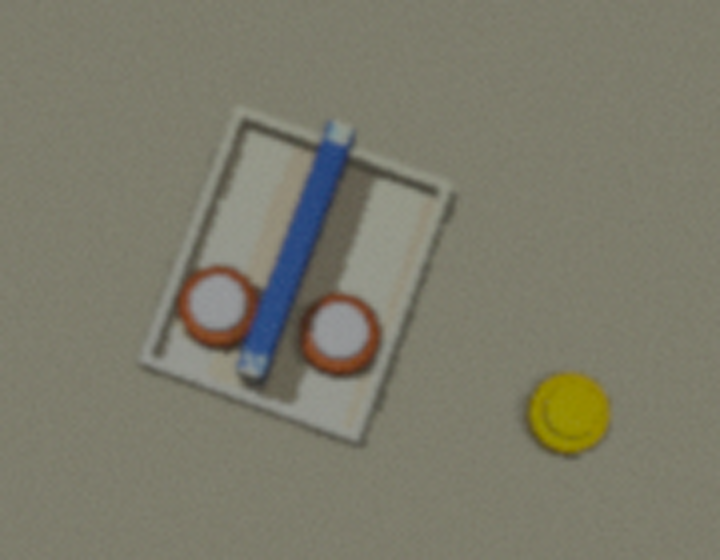

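The crop shows the blue bar with an amber jar (white lid) in each trough: (218,303) and (340,333) in crop pixels, about 20 mm toward the near end. Sizes check out: caddy 120×100, bar top at 88, pan 160×141 at z≈60. I'll grip about 6 mm toward the jars to balance the load.

```bash
cat >>h.py <<'E'
from scipy.spatial.transform import Rotation as Ro
def go(t,yaw):
    s=r.sense();A=Ro.from_euler("xyz",s["tcp_rot"],degrees=True);B=Ro.from_euler("xyz",[180,0,yaw],degrees=True)
    print("t",s["time"],"tcp",np.round(s["tool_pos"],1),np.round(s["tcp_rot"],2),"q",np.round(s["joint_pos"],0),"f",np.round(s["ft_force"],1),"gap",round(s["finger_gap"],1))
    print("shift",np.round(A.inv().apply(np.array(t)-s["tool_pos"]),1),"rot",np.round((A.inv()*B).as_rotvec(),4))
E
python3 -c "
from h import *
go([540,5,170],-21)"
```

```text
t 0.1 tcp [ 212.8 -560.5  230.4] [-1.7991e+02 -1.0000e-02  2.0790e+01] q [-74.   8.  85.   0.  87.  -5.] f [-1.2  0.2 -0.3] gap 85.5
shift [ 506.6 -412.4   61.1] rot [-1.600e-03  5.000e-04  7.293e-01]
```

{"fn": "jog_arm", "kwargs": {"rows": [[[36,-30,0],[0,0,0.07]],[[72,-60,0],[0,0,0.14]],[[108,-89,0],[0,0,0.2]],[[144,-118,0],[0,0,0.27]],[[180,-147,0],[0,0,0.34]],[[216,-177,0],[0,0,0.4]],[[252,-206,0],[0,0,0.45]],[[288,-235,10],[0,0,0.5]],[[324,-264,20],[0,0,0.56]],[[360,-294,30],[0,0,0.6]]], "grip": 85}}

```text
time: 1.1
tool_pos: [445.7, -156.5, 200.8]
tcp_rot: [180.0, -0.0, -13.7]
ft_force: [1.4, -0.8, 0.9]
finger_gap: 84.8
grip_force: 0.0
```

```bash
python3 -c "
from h import *
go([540,5,170],-21)"
```

```text
t 1.1 tcp [ 445.7 -156.5  200.8] [ 1.800e+02 -1.000e-02 -1.373e+01] q [-26. -12. 107.  -0.  85.  78.] f [ 1.4 -0.8  0.9] gap 84.8
shift [  53.3 -179.3   30.8] rot [ 0.     -0.0002  0.1268]
```

{"fn": "jog_arm", "kwargs": {"rows": [[[11,-36,6],[0,0,0.04]],[[22,-72,12],[0,0,0.08]],[[33,-108,18],[0,0,0.11]],[[43,-144,24],[0,0,0.127]],[[53,-179,31],[0,0,0.127]],[[53,-179,31],[0,0,0.127]],[[53,-179,31],[0,0,0.127]]]}}

```text
time: 1.8
tool_pos: [538.3, 3.9, 169.5]
tcp_rot: [180.0, 0.1, -20.7]
ft_force: [-0.9, -0.4, 0.0]
finger_gap: 85.3
grip_force: 0.0
```

```bash
python3 - <<'E'
from h import *
for n in("top","scene"):
    p,d=r.snapshot(n);W=cloud(n,d);m=blue(p)&(d>0);Q=W[m];Q=Q[(np.abs(Q[:,2]-88)<6)&(np.hypot(Q[:,0]-545,Q[:,1]-3)<80)]
    print(n,len(Q),rect(Q) if len(Q)>20 else 0);cv2.imwrite(f"pics/{n}1.png",p)
go([540,5,53],-21)
E
```

```text
top 153 (array([519.9,  13.6]), array([38.9, 11.6]), -21.2)
scene 409 (array([547.2,   2.6]), array([108.9,  12.4]), -20.9)
t 1.9 tcp [538.4   2.5 170.2] [ 1.7997e+02  2.0000e-02 -2.0880e+01] q [ -5.   0.  99.  -0.  81. 106.] f [ 0.4 -0.9 -0.6] gap 84.8
shift [  0.7  -2.9 117.2] rot [0.0005 0.0004 0.0021]
```

View pics/scene1.png

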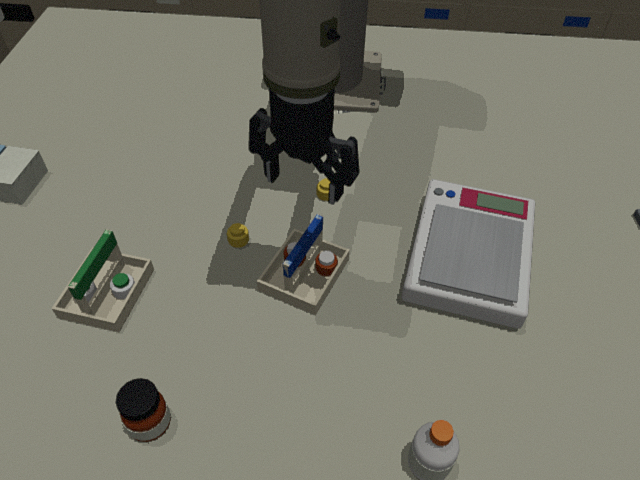

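The gripper is open above the bar (around (303,245)), straddling it with both fingers clear of it. The next moves are to descend and close.

{"fn": "jog_arm", "kwargs": {"rows": [[[0,-2,15],[0,0,0]],[[0,-2.5,35],[0,0,0]],[[0,-2.5,55],[0,0,0]],[[0,-2.5,75],[0,0,0]],[[0,-2.5,92],[0,0,0]],[[0,-2.5,104],[0,0,0]],[[0,-2.5,112],[0,0,0]],[[0,-2.5,117],[0,0,0]],[[0,-2.5,117],[0,0,0]],[[0,-2.5,117],[0,0,0]]]}}

```text
time: 2.9
tool_pos: [540.2, 5.5, 54.0]
tcp_rot: [-180.0, -0.1, -20.9]
ft_force: [0.3, 0.8, -0.3]
finger_gap: 85.1
grip_force: 0.0
```

{"fn": "jog_arm", "kwargs": {"rows": [[[0,0,0],[0,0,0]],[[0,0,0],[0,0,0]],[[0,0,0],[0,0,0]],[[0,0,0],[0,0,0]],[[0,0,0],[0,0,0]],[[0,0,0],[0,0,0]],[[0,0,0],[0,0,0]]], "grip": 25, "force": 60}}

```text
time: 3.6
tool_pos: [539.7, 5.6, 53.3]
tcp_rot: [180.0, -0.0, -20.9]
ft_force: [-0.2, 0.5, -0.0]
finger_gap: 25.2
grip_force: 0.0
```

{"fn": "jog_arm", "kwargs": {"rows": [[[0,0,0],[0,0,0]],[[0,0,0],[0,0,0]],[[0,0,0],[0,0,0]],[[0,0,0],[0,0,0]],[[0,0,0],[0,0,0]],[[0,0,0],[0,0,0]],[[0,0,0],[0,0,0]]], "grip": 5, "force": 60}}

```text
time: 4.3
tool_pos: [539.6, 5.5, 53.2]
tcp_rot: [180.0, 0.0, -20.9]
ft_force: [-0.9, -0.6, -1.1]
finger_gap: 11.4
grip_force: 59.9
```

{"fn": "jog_arm", "kwargs": {"rows": [[[0,0,-1],[0,0,0]],[[0,0,-3],[0,0,0]],[[0,0,-6],[0,0,0]],[[0,0,-10],[0,0,0]],[[0,0,-15],[0,0,0]],[[0,0,-20],[0,0,0]],[[0,0,-25],[0,0,0]],[[0,0,-28],[0,0,0]],[[0,0,-30],[0,0,0]],[[0,0,-30],[0,0,0]]]}}

```text
time: 5.3
tool_pos: [539.9, 5.5, 83.7]
tcp_rot: [-180.0, -0.0, -20.9]
ft_force: [0.2, -0.1, -3.0]
finger_gap: 11.1
grip_force: 59.5
```

{"fn": "jog_arm", "kwargs": {"rows": [[[0,0,-2],[0,0,0]],[[0,0,-6],[0,0,0]],[[0,0,-13],[0,0,0]],[[0,0,-22],[0,0,0]],[[0,0,-32],[0,0,0]],[[0,0,-42],[0,0,0]],[[0,0,-51],[0,0,0]],[[0,0,-57],[0,0,0]],[[0,0,-60],[0,0,0]],[[0,0,-60],[0,0,0]]]}}

```text
time: 6.3
tool_pos: [539.9, 5.6, 143.8]
tcp_rot: [-180.0, -0.0, -20.9]
ft_force: [1.0, 0.9, -4.4]
finger_gap: 11.4
grip_force: 59.5
```

```bash
python3 - <<'E'
from h import *
p,d=r.snapshot("scene");cv2.imwrite("pics/scene2.png",cv2.resize(p[100:380,180:560],None,fx=2,fy=2))
W=cloud("scene",d);m=blue(p)&(d>0);Q=W[m];Q=Q[(Q[:,2]>130)&(np.hypot(Q[:,0]-545,Q[:,1]-3)<90)];print(rect(Q),np.percentile(Q[:,2],[5,50,95]))
# bar-top slope along its axis
u=np.array([np.cos(np.radians(-21)),np.sin(np.radians(-21))]);t=(Q[:,:2]-[545.5,3])@u;T=Q[:,2]>170;print("slope deg",np.degrees(np.arctan(np.polyfit(t[T],Q[T,2],1)[0])))
go([0,0,0],-21)
E
```

```text
(array([546.8,   0.7]), array([106.5,  17.3]), -20.2) [155.70779103 177.14637431 179.45410459]
slope deg -1.164675475603256
t 6.35 tcp [539.6   5.6 143.3] [-180.      0.    -20.87] q [ -5.   2. 101.   0.  78. 106.] f [-0.4  0.3 -3.9] gap 11.3
shift [-502.2  197.4  143.3] rot [0.     0.     0.0023]
```

View pics/scene2.png

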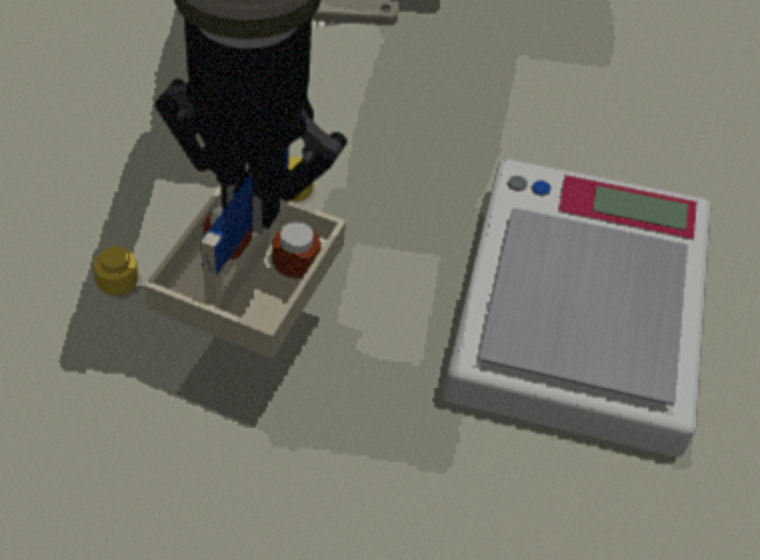

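The caddy hangs level (slope ≈1°). Both amber jars are inside, at about (297,250) and (225,235) in crop pixels, and its underside is about 30 mm above the pan height. I'll carry it across now.

{"fn": "jog_arm", "kwargs": {"rows": [[[-1.2,-2.3,0],[0,0,0]],[[-3.6,-6.8,0],[0,0,0]],[[-7.2,-13.7,0],[0,0,0]],[[-12,-22.8,0],[0,0,0]],[[-18,-34,0],[0,0,0]],[[-24,-45.5,0],[0,0,0]],[[-30,-57,0],[0,0,0]],[[-36,-68,0],[0,0,0]],[[-42,-79.5,0],[0,0,0]],[[-48,-91,0],[0,0,0]]]}}

```text
time: 7.35
tool_pos: [527.0, 108.8, 143.3]
tcp_rot: [180.0, 0.0, -20.9]
ft_force: [0.6, 0.4, -3.2]
finger_gap: 11.1
grip_force: 59.5
```

{"fn": "jog_arm", "kwargs": {"rows": [[[-6,-11.4,0],[0,0,0]],[[-12,-22.8,0],[0,0,0]],[[-18,-34,0],[0,0,0]],[[-24,-45.5,0],[0,0,0]],[[-30,-57,0],[0,0,0]],[[-36,-68,0],[0,0,0]],[[-42,-79.5,0],[0,0,0]],[[-48,-91,0],[0,0,0]],[[-54,-102,0],[0,0,0]],[[-58.5,-111,0],[0,0,0]]]}}

```text
time: 8.35
tool_pos: [511.9, 233.4, 143.3]
tcp_rot: [-180.0, 0.0, -20.8]
ft_force: [-0.1, -0.6, -3.3]
finger_gap: 11.4
grip_force: 59.5
```

{"fn": "jog_arm", "kwargs": {"rows": [[[-4,-8,0],[0,0,-0.01]],[[-7,-14,0],[0,0,-0.03]],[[-10,-19,0],[0,0,-0.055]],[[-12,-22.5,0],[0,0,-0.08]],[[-13,-24.5,0],[0,0,-0.105]],[[-13,-25.5,0],[0,0,-0.13]],[[-13,-25.5,0],[0,0,-0.15]],[[-13,-25.5,0],[0,0,-0.165]],[[-13,-25.5,0],[0,0,-0.174]],[[-13,-25.5,0],[0,0,-0.174]]]}}

```text
time: 9.35
tool_pos: [509.1, 260.5, 143.3]
tcp_rot: [180.0, -0.0, -10.9]
ft_force: [-0.1, -0.3, -4.3]
finger_gap: 11.1
grip_force: 59.5
```

```bash
python3 - <<'E'
from h import *
r.snapshot("top");p,d=r.snapshot("scene");cv2.imwrite("pics/scene3.png",cv2.resize(p[100:340,300:620],None,fx=2,fy=2))
W=cloud("scene",d);m=blue(p)&(d>0);Q=W[m];Q=Q[(Q[:,2]>172)&(np.hypot(Q[:,0]-515,Q[:,1]-260)<90)];print(rect(Q),np.percentile(Q[:,2],[5,50,95]))
go([508.9,260.7,115],-10.9)
E
```

```text
(array([523.1, 257.7]), array([98.1, 11.9]), -11.9) [175.5478725  177.47426483 179.0081988 ]
t 9.45 tcp [509.1 260.6 143.3] [-180.     -0.    -10.92] q [ 22.   6.  96.   0.  78. 123.] f [-1.3 -0.2 -4.7] gap 11.0
shift [-0.2 -0.1 28.3] rot [-0.     -0.     -0.0003]
```

View pics/scene3.png

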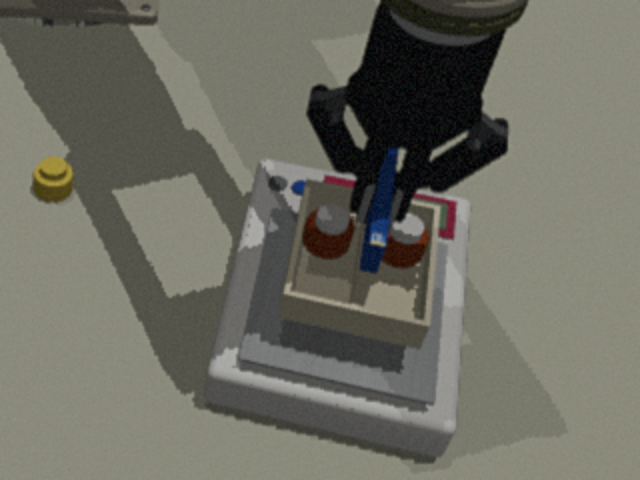

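The caddy is centred over the pan with both jars inside (crop (328,230) and (405,240)). Contact is expected after about 30 mm, so I'll slow down before that.

{"fn": "jog_arm", "kwargs": {"rows": [[[0,0,1],[0,0,0]],[[0,0,4],[0,0,0]],[[0,0,8],[0,0,0]],[[0,0,12],[0,0,0]],[[0,0,16],[0,0,0]],[[0,0,20],[0,0,0]],[[0,0,23],[0,0,0]],[[0,0,25],[0,0,0]],[[0,0,26,0],[0,0,0]],[[0,0,26],[0,0,0]]]}}

```text
$.rows[8][0]: bad value
```

{"fn": "jog_arm", "kwargs": {"rows": [[[0,0,1],[0,0,0]],[[0,0,4],[0,0,0]],[[0,0,8],[0,0,0]],[[0,0,12],[0,0,0]],[[0,0,16],[0,0,0]],[[0,0,20],[0,0,0]],[[0,0,23],[0,0,0]],[[0,0,25],[0,0,0]],[[0,0,26],[0,0,0]],[[0,0,26],[0,0,0]]]}}

```text
time: 10.45
tool_pos: [509.0, 260.7, 117.2]
tcp_rot: [180.0, 0.0, -10.9]
ft_force: [-0.1, -0.1, -4.0]
finger_gap: 11.2
grip_force: 59.5
```

{"fn": "jog_arm", "kwargs": {"rows": [[[0,0,0.4],[0,0,0]],[[0,0,0.8],[0,0,0]],[[0,0,1.2],[0,0,0]],[[0,0,1.6],[0,0,0]],[[0,0,2],[0,0,0]],[[0,0,2.4],[0,0,0]],[[0,0,2.8],[0,0,0]],[[0,0,3],[0,0,0]],[[0,0,3],[0,0,0]]]}}

```text
time: 11.35
tool_pos: [509.0, 260.7, 114.2]
tcp_rot: [180.0, 0.0, -10.9]
ft_force: [0.5, 0.1, -4.1]
finger_gap: 11.3
grip_force: 59.5
```

Still carrying the full weight; I'll step down 0.5 mm at a time.

{"fn": "jog_arm", "kwargs": {"rows": [[[0,0,0.3],[0,0,0]],[[0,0,0.6],[0,0,0]],[[0,0,0.8],[0,0,0]],[[0,0,0.8],[0,0,0]]]}}

```text
time: 11.75
tool_pos: [509.0, 260.7, 113.4]
tcp_rot: [180.0, 0.0, -10.9]
ft_force: [0.6, -0.2, -4.6]
finger_gap: 11.0
grip_force: 59.5
```

{"fn": "jog_arm", "kwargs": {"rows": [[[0,0,0.3],[0,0,0]],[[0,0,0.5],[0,0,0]],[[0,0,0.5],[0,0,0]]]}}

```text
time: 12.05
tool_pos: [509.1, 260.7, 113.2]
tcp_rot: [-180.0, -0.0, -10.9]
ft_force: [-0.7, -0.5, -1.7]
finger_gap: 11.2
grip_force: 60.0
```

Contact has begun. I'll go 0.3 mm more, then open slowly.

{"fn": "jog_arm", "kwargs": {"rows": [[[0,0,0.2],[0,0,0]],[[0,0,0.3],[0,0,0]],[[0,0,0.3],[0,0,0]]]}}

```text
time: 12.35
tool_pos: [509.1, 260.7, 113.2]
tcp_rot: [-180.0, -0.0, -10.9]
ft_force: [-3.3, -2.5, 4.2]
finger_gap: 11.2
grip_force: 60.8
```

{"fn": "jog_arm", "kwargs": {"rows": [[[0,0,0],[0,0,0]],[[0,0,0],[0,0,0]],[[0,0,0],[0,0,0]],[[0,0,0],[0,0,0]]], "grip": 20}}

```text
time: 12.75
tool_pos: [509.1, 260.8, 112.7]
tcp_rot: [-180.0, -0.0, -10.9]
ft_force: [0.1, -1.0, -0.4]
finger_gap: 19.9
grip_force: 0.0
```

{"fn": "jog_arm", "kwargs": {"rows": [[[0,0,0],[0,0,0]],[[0,0,0],[0,0,0]],[[0,0,0],[0,0,0]],[[0,0,0],[0,0,0]],[[0,0,0],[0,0,0]],[[0,0,0],[0,0,0]]], "grip": 60}}

```text
time: 13.35
tool_pos: [509.0, 260.7, 112.7]
tcp_rot: [-180.0, -0.0, -10.9]
ft_force: [-0.0, 0.1, -0.2]
finger_gap: 59.7
grip_force: 0.0
```

{"fn": "jog_arm", "kwargs": {"rows": [[[0,0,-5],[0,0,0]],[[0,0,-15],[0,0,0]],[[0,0,-30],[0,0,0]],[[0,0,-50],[0,0,0]],[[0,0,-70],[0,0,0]],[[0,0,-90],[0,0,0]],[[0,0,-105],[0,0,0]],[[0,0,-115],[0,0,0]],[[0,0,-120],[0,0,0]],[[0,0,-120],[0,0,0]]]}}

```text
time: 14.35
tool_pos: [509.3, 260.8, 233.3]
tcp_rot: [-180.0, -0.0, -10.9]
ft_force: [-0.2, -0.1, 0.5]
finger_gap: 59.7
grip_force: 0.0
```

{"fn": "jog_arm", "kwargs": {"rows": [[[-20,30,0],[0,0,0]],[[-40,60,0],[0,0,0]],[[-60,90,0],[0,0,0]],[[-80,120,0],[0,0,0]],[[-90,150,0],[0,0,0]],[[-90,180,0],[0,0,0]],[[-90,200,0],[0,0,0]],[[-90,200,0],[0,0,0]]]}}

```text
time: 15.15
tool_pos: [382.1, 79.6, 231.7]
tcp_rot: [179.9, 0.1, -11.0]
ft_force: [0.4, 0.1, -0.4]
finger_gap: 59.8
grip_force: 0.0
```

```bash
python3 - <<'E'
from h import *
for n in("top","scene"):
    p,d=r.snapshot(n);W=cloud(n,d);ok=d>0
    R=np.hypot(W[...,0]-515.5,W[...,1]-259.4)<100
    Q=W[ok&R&blue(p)&(abs(W[...,2]-148)<6)];print(n,"bar",rect(Q),np.median(Q[:,2]))
    Q=W[ok&R&(W[...,2]>76)&(W[...,2]<100)];print("caddy",rect(Q))
    Q=W[ok&R&(abs(W[...,2]-60)<3)];print("pan",rect(Q))
    a=(80,110) if n=="top" else (380,130)
    cv2.imwrite(f"pics/{n}4.png",cv2.resize(p[a[1]:a[1]+230,a[0]:a[0]+190],None,fx=2,fy=2))
a,b=[cv2.imread(f"pics/{n}4.png") for n in("top","scene")];cv2.imwrite("pics/fin.png",np.hstack([a,b]))
go([0,0,0],0)
E
```

```text
top bar (array([517.5, 259.1]), array([97.1, 13.2]), -11.1) 147.39376188222684
caddy (array([518. , 259.8]), array([114.1, 102. ]), -11.0)
pan (array([529.6, 257. ]), array([141. , 129.4]), 79.3)
scene bar (array([518.8, 257.9]), array([102.1,  11.7]), -10.8) 147.35676044473712
caddy (array([516.5, 258.5]), array([123.3, 100.2]), -10.9)
pan (array([516.7, 258.2]), array([162.9, 140.2]), -11.2)
t 15.25 tcp [382.6  81.3 232. ] [-1.7999e+02  5.0000e-02 -1.0980e+01] q [  4. -27. 116.   0.  91. 105.] f [-0.4 -1.1  0.1] gap 60.2
shift [-359.9  152.7  232.3] rot [-0.0002  0.0009 -0.1916]
```

View pics/fin.png

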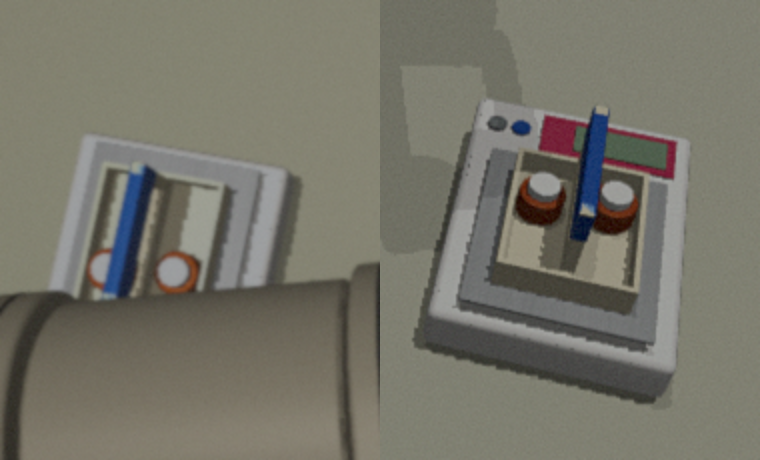

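The final view shows the caddy centred and aligned on the pan: its centre (516.5,258.5) and the pan's (516.7,258.2) agree within 1 mm, and the angles within 0.3°. Both jars stand inside at (540,195) and (615,205), and the arm is clear.

```bash
python3 -c "
from bench import r
print(r.hand_in())"
```

```text
the job is handed in; nothing more can be done
None
```

The blue-handled caddy is on the balance with both jars inside, centred to about 1 mm and aligned with the pan's long side; the gripper has let go and backed away, and the job was handed in at about 15 s.

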